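# Hang the wire basket in the ultrasonic cleaner

### The job

Load the jeweller's ultrasonic cleaner: take the wire basket of rings by its handle, turn it so that its broad ear matches the broad notch in the tank's rim and its narrow ear the narrow notch, and lower it until both ears sit fully down in their notches, then let go. Do not let it drop, keep both rings in it, and leave the other things on the bench where they are.

Things in the scene. Friction and masses are not known exactly. Their poses are not given: they have to be found in the camera images.
- cleaner: Fixed ultrasonic cleaner: round white housing 186 mm across, open dry steel tank 116 mm across, floor at z = 36 mm. Origin: centre of its underside, on the tank's axis. Its rim is a steel collar on a black deck, z = 120 to 128 mm, 58 to 70 mm from the axis, cut through by a broad notch on its +x side (at the pouring lip, which reaches 100 mm) and a narrow one on -x (above the grey panel, 107 mm).
- notch_broad (a point): Middle of the floor of the broad notch, which is 29 mm wide and 8 mm deep: 65 mm from the tank's axis along the cleaner's +x, at z = 120 mm.
- notch_narrow (a point): Middle of the floor of the narrow notch, which is 17 mm wide and 8 mm deep: 65 mm from the tank's axis along the cleaner's -x, at z = 120 mm.
- basket: Round steel wire basket on the bench, about 0.24 kg, 104 mm across, 50 mm deep, with a stiff upright handle spanning it along y. Origin: centre of its underside. Two level flat ears, 5 mm thick (z = 45 to 50 mm), reach 72 mm from its axis: broad on +x, narrow on -x. Hung home, the ears rest on the notch floors, its underside 75 mm above the cleaner's, clear of the tank's walls and floor.
- ear_broad (a point): Underside of the broad ear (24 mm wide, too broad for the narrow notch), 65 mm from the basket's axis along its +x, at z = 45 mm in the basket.
- ear_narrow (a point): Underside of the narrow ear (12 mm wide), 65 mm from the basket's axis along its -x, at z = 45 mm in the basket.
- basket_grip (a point): Centre of the black grip bar of the basket's handle, on the basket's axis, 105 mm above its underside. The bar lies along the basket's y: 62 mm long, 12 mm thick (along x, the way to pinch it), 16 mm high.
- band_ring: Brass finger ring lying in the basket, 23 mm across, 5 mm high, 12 g, loose. Origin: centre of its underside.
- wide_ring: Brass finger ring lying in the basket, 23 mm across, 8 mm high, 12 g, loose. Origin: centre of its underside.
- anvil: Bystander: small steel horn anvil on a round foot 72 mm across, 64 mm high, horn reaching 54 mm along its +x. Origin: centre of its underside.
- dapping_block: Bystander: steel doming cube, 50 mm, with round hollows. Origin: centre of its underside.
- bottle: Bystander: small closed amber jar with a white cap, 42 mm across, about 75 mm high. Origin: centre of its underside.
Mind the look-alikes: they are no part of the job. Of the things like the basket, leave any that is green, purple or red; of the rest the larger one is meant.

How it is judged:
By the outcome, as a careful person would: the job done as asked, in the order asked, and still so for the second after the job is handed in, with the robot touching nothing.
It also fails if it takes over 38 s, if anything falls off the work surface, if the arm or the gripper's body presses on something with over 40 N, if the wrist force passes 120 N, or if a joint passes its speed limit or range.

### The arm

A 6-joint arm with a two-finger parallel gripper is mounted at the origin on the work surface. World frame = base frame: x ahead of the robot, y to its left, z up, the work surface at z = 0. Lengths are in m, angles in rad, forces in N, time in s.
With the tool pointing down it reaches from about 0.35 to 0.95 m from the base axis. Payload 17.4 kg.
Tool frame: the origin (TCP) lies on the centre line of the jaws, within the pads' length; the fingertips stand 17 mm ahead of it and the grasp point (between the pads) lies 2 mm behind it; x points along the fingers, y is the direction in which the jaws open and shut, and the axes are right-handed (so a half turn about x gives the same grasp; the last joint's range is limited). The gripper opens to 93 mm and grips with 3 to 60 N. Pads are 15 mm wide; open, the fingers measure 128 mm over their backs; the gripper's body (75 mm by 188 mm) begins 65 mm behind the grasp point.
Start: joints at [-1.14, 0.116, 1.442, -0, 1.584, -0.038], TCP at [0.305, -0.602, 0.236] pointing down, gripper open.
Joint ranges: [-2.83, 2.83], [-0.83, 2.19], [0.07, 2.5], [-1.14, 4.28], [0.01, 3], [-2.97, 2.97]. Speed limits (rad/s): [1.89, 1.89, 2.22, 3.14, 3.14, 3.14].

### API

Orientations are given as a rotation vector (axis times angle).
In Python, from cell import * gives the robot as it stands.
- The arm moves only by the shell command python3 -m inch 'ROWS' [OPENING] [FORCE]. ROWS is JSON, a list of rows, each an object with "translation": the shift along the tool's x, y, z in mm, a list of three; "turn": the turn, a rotation vector about the tool's x, y, z in degrees, a list of three. A call has exactly 8 rows; each row shifts and turns the commanded pose from where the row before left it, along the tool's axes as they then stand; what a row does not reach is not made up. A row lasts 1/12 s, in which the tool goes at most 41.7 mm and 7.16 degrees, less where a joint would pass 70% of its speed; a pose out of reach is approached as far as the arm can. A call is refused whole if a number of a shift passes 41.7 or a number of a turn 7.16, either way. A call with a gripper value outside its range is refused whole. OPENING is the finger opening in mm, from 0 to 93, set as the call begins (- or left out, the last holds). The fingers move at their own pace and stop on an object; FORCE is the grip in N (left out, the last holds). Time passes only in rows, so rows that do not move let the fingers close, or fill a call up. It gives the time, the measured TCP pose, the force and the opening at its end, in the units of the state.
- read_state(): the state, without advancing time (a new reading comes with each control period).
- camera(name): name is "scene" or "top"; returns (picture, depth): 400x640x3 uint8, red, green, blue; 400x640 float32, m along the optical axis (not along the pixel's ray), 0 where there is no reading.
- camera_model(name): a dict with "intrinsics" (3x3 intrinsics, pixels), "distortion" ([k1, k2, p1, p2, k3] as OpenCV has them; the pictures are not rectified), "extrinsics" (4x4, takes a point from camera to world coordinates). Camera axes: x right, y up, looking along -z (the intrinsics and any distortion apply to the point x, -y, -z); pixel columns grow to the right and rows downward; lengths in m; the calibration is good to about 2 mm. A picture is of the moment at which its call begins. camera_model takes no time and is no camera call.
- job_done(): hands the job in, once; it reports no verdict.
The state is a dict: "time": time; "joint_pos": joint angles; "joint_velocities": joint speeds; "effort": joint torques, N m; "tcp_pos": TCP position; "tool_rot": TCP orientation; "ft_force": force on the tool from outside, world axes, zero at the start; "wrist_torque": the same for the moment, N m; "grip_width": finger opening in m.
Only numpy, scipy, OpenCV 4.12 (cv2) and the standard library are available. Lean on these libraries where they do the work, as an engineer would, in place of code of your own. Each camera call takes 0.05 s, during which the arm holds its last target.

## Working session

There is one attempt and no reset: what is moved stays moved. The work goes in short steps, Python scripts to look and compute and a shell command to move; the robot and the scene stay as the last step left them, time stands still between calls to the robot, and variables do not carry over. Pictures are saved under pics/ and viewed, and the job is handed in when it is done.

```bash
ls && mkdir -p pics && python3 - <<'E'
from cell import *
import cv2, numpy as np
for n in ["scene","top"]:
    p,d=camera(n); np.savez(f"pics/{n}0.npz",p=p,d=d); cv2.imwrite(f"pics/{n}0.png",p[:,:,::-1])
    m=camera_model(n); print(n,{k:np.round(np.array(v),4).tolist() for k,v in m.items()})
s=read_state();print(s)
E
```

```text
pics
scene {'intrinsics': [[393.2713, 0.0, 321.1466], [0.0, 393.2713, 197.2429], [0.0, 0.0, 1.0]], 'distortion': [0.0301, 0.0, 0.0, 0.0, 0.0], 'extrinsics': [[0.2775, -0.8008, 0.5308, 0.9705], [0.9607, 0.2247, -0.1632, -0.1597], [0.0114, 0.5552, 0.8316, 0.7842], [0.0, 0.0, 0.0, 1.0]]}
top {'intrinsics': [[382.3391, 0.0, 321.1071], [0.0, 382.3391, 203.2752], [0.0, 0.0, 1.0]], 'distortion': [0.0287, 0.0, 0.0, 0.0, 0.0], 'extrinsics': [[-0.0204, 0.9873, -0.1576, 0.4191], [-0.9997, -0.0175, 0.0193, -0.021], [0.0163, 0.158, 0.9873, 0.9869], [0.0, 0.0, 0.0, 1.0]]}
{'time': 0.1, 'joint_pos': array([-1.13975827e+00,  1.16430834e-01,  1.44217580e+00,  2.73283292e-05,
        1.58398731e+00, -3.78104401e-02]), 'joint_velocities': array([-7.91355700e-04, -1.62233845e-04, -8.52429012e-04, -6.02004474e-05,
        4.88821839e-04, -1.59888258e-03]), 'effort': array([ 1.52332053e-03, -7.22891665e+01, -6.23865080e+01,  7.80336047e-02,
        2.27828632e-02, -1.54701829e-04]), 'tcp_pos': array([ 0.30493298, -0.60202303,  0.23499791]), 'tool_rot': array([ 1.96055417,  0.46924597, -1.96089445]), 'ft_force': array([ 0.41101903,  0.39606294, -0.54115403]), 'wrist_torque': array([-0.06714083, -0.02521233, -0.00498627]), 'grip_width': 0.0930689385652759}
```

View pics/scene0.png

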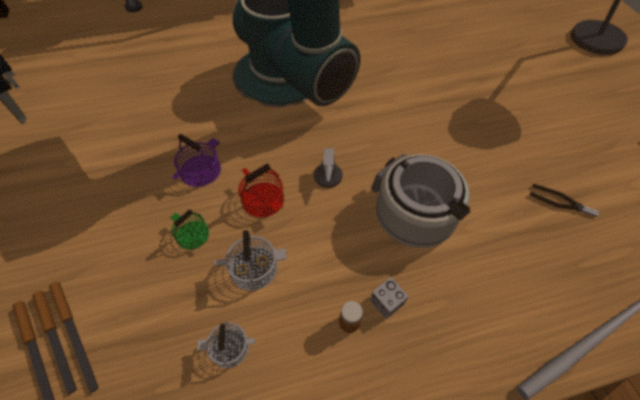

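View pics/top0.png

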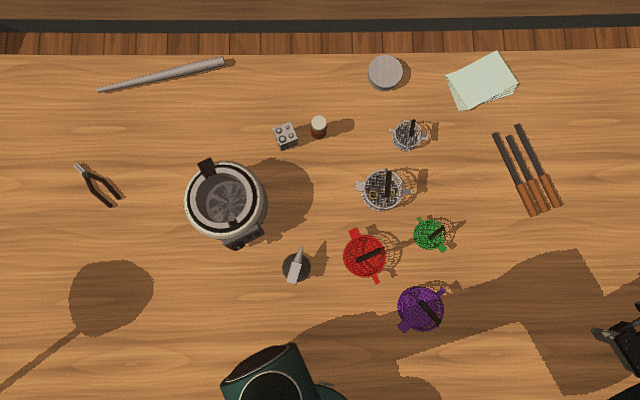

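Basket-like things in the top view: purple (420,308), red (365,257), green (430,234), small steel (407,135) and larger steel (382,190). The rule leaves the larger steel one. The cleaner is at (226,200), with its lip at about (207,168) and its panel at about (242,240). I'll check close crops next.

```bash
python3 - <<'E'
import cv2, numpy as np
t=np.load("pics/top0.npz")["p"][:,:,::-1]; s=np.load("pics/scene0.npz")["p"][:,:,::-1]
def c(im,x0,y0,x1,y1,w,h): return cv2.resize(im[y0:y1,x0:x1],(w,h),interpolation=cv2.INTER_CUBIC)
cv2.imwrite("pics/crop1.png",np.hstack([c(t,345,155,425,225,400,350),c(s,205,220,305,307,400,350)]))
cv2.imwrite("pics/crop2.png",np.hstack([c(t,175,150,285,260,400,400),c(s,365,145,475,255,400,400)]))
E
```

```text
(no output)
```

View pics/crop1.png

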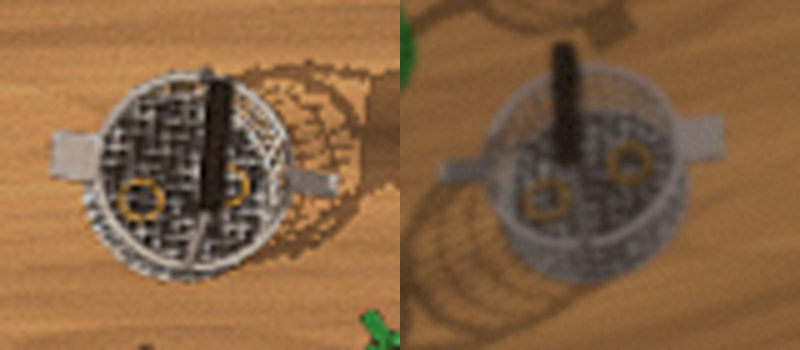

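View pics/crop2.png

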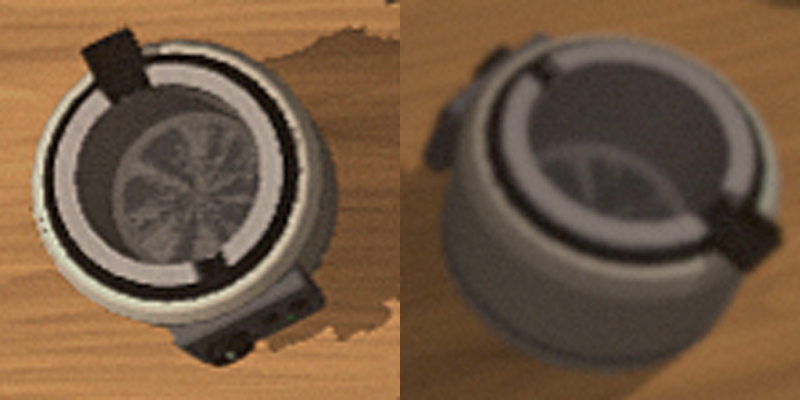

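The larger steel basket holds two gold rings, at top crop (140,198) and (238,187). Its broad ear points left (75,157) and its narrow ear right (315,183). The cleaner's broad notch with the lip is at crop2 (120,70), and its narrow notch is at (212,268). Now I'll measure them.

```bash
cat > h.py <<'E'
from cell import *
import cv2, numpy as np
from scipy.optimize import least_squares
def dist(m): return np.array(m["distortion"],float)
def onplane(m,uv,z):
    uv=np.asarray(uv,float).reshape(-1,1,2)
    n=cv2.undistortPoints(uv,np.array(m["intrinsics"],float),dist(m)).reshape(-1,2)
    d=np.c_[n[:,0],-n[:,1],-np.ones(len(n))]; E=np.array(m["extrinsics"]); d=d@E[:3,:3].T; o=E[:3,3]
    z=np.broadcast_to(z,len(d)); return o+d*((z-o[2])/d[:,2])[:,None]
def cloud(m,dep):
    h,w=dep.shape; u,v=np.meshgrid(np.arange(w),np.arange(h))
    uv=np.stack([u,v],-1).reshape(-1,1,2).astype(float)
    n=cv2.undistortPoints(uv,np.array(m["intrinsics"],float),dist(m)).reshape(-1,2)
    d=np.c_[n[:,0],-n[:,1],-np.ones(len(n))]*dep.reshape(-1,1); E=np.array(m["extrinsics"])
    P=(d@E[:3,:3].T+E[:3,3]).reshape(h,w,3); P[dep==0]=np.nan; return P
def circ(xy):
    A=np.c_[2*xy,np.ones(len(xy))]; b=(xy**2).sum(1); s=np.linalg.lstsq(A,b,rcond=None)[0]
    return s[:2],np.sqrt(s[2]+s[:2]@s[:2])
E
python3 - <<'E'
from h import *
for n,box in [("top",(150,160,420,260)),("scene",(200,140,480,310))]:
    f=np.load(f"pics/{n}0.npz"); m=camera_model(n); P=cloud(m,f["d"]); hsv=cv2.cvtColor(f["p"],cv2.COLOR_RGB2HSV)
    Z=P[...,2]; print(n,"table z",np.nanmedian(Z[230:280,500:600]) if n=="scene" else np.nanmedian(Z[80:110,250:360]))
    # collar: z .118-.138, bright low-saturation
    c0=(226,200) if n=="top" else (422,195)
    vv,uu=np.mgrid[:400,:640]
    near=np.hypot(uu-c0[0],vv-c0[1])<60
    k=near&(abs(Z-.128)<.008)
    xy=P[k][:,:2]; print("deck+collar n",k.sum(), "zmed",np.median(Z[k]))
    c=xy.mean(0)
    col=k&(hsv[...,2]>110 if n=="top" else hsv[...,2]>75)&(hsv[...,1]<60)
    print("collar",col.sum(),np.median(Z[col]))
    im=f["p"].copy(); im[col]=[255,0,255]
    cc=(405,215) if n!="top" else c0
    y0,x0=c0[1]-60,c0[0]-60
    cv2.imwrite(f"pics/col_{n}.png",cv2.resize(im[y0:y0+120,x0:x0+120,::-1],(400,400),interpolation=cv2.INTER_NEAREST))
E
python3 -c "
import cv2,numpy as np
cv2.imwrite('pics/col.png',np.hstack([cv2.imread('pics/col_%s.png'%n) for n in ['top','scene']]))"
```

```text
top table z -0.0003405737701624445
deck+collar n 1311 zmed 0.12656747058687834
collar 868 0.12743828697655157
scene table z -0.0007450349241287513
deck+collar n 1200 zmed 0.12604423781589408
collar 1008 0.12632918138722216
```

View pics/col.png

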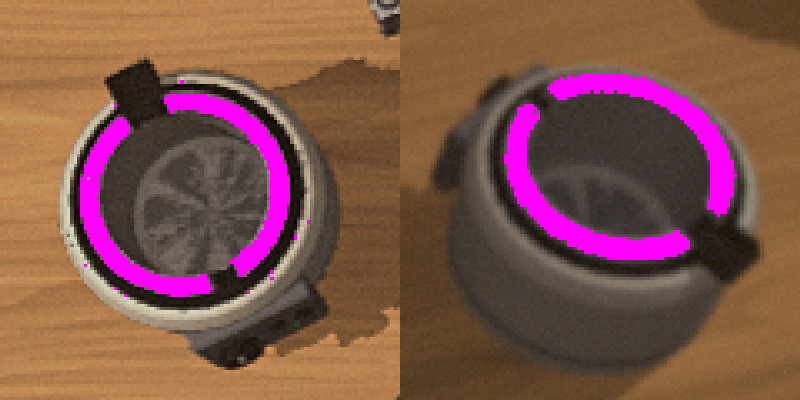

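```bash
cat > meas.py <<'E'
from h import *
def collar(n,f):
    m=camera_model(n); P=cloud(m,f["d"]); hsv=cv2.cvtColor(f["p"],cv2.COLOR_RGB2HSV); Z=P[...,2]
    c0=(226,200) if n=="top" else (422,195); vv,uu=np.mgrid[:400,:640]
    col=(np.hypot(uu-c0[0],vv-c0[1])<60)&(abs(Z-.128)<.008)&(hsv[...,2]>(110 if n=="top" else 75))&(hsv[...,1]<60)
    nl,lab,st,_=cv2.connectedComponentsWithStats(col.astype(np.uint8),connectivity=4)
    big=np.isin(lab,[i for i in range(1,nl) if st[i,4]>100])
    v,u=np.nonzero(big); W=onplane(m,np.c_[u,v],.128)[:,:2]
    # robust annulus centre: medial band per angle bin
    c=W.mean(0)
    for _ in range(20):
        a=np.arctan2(*(W-c).T[::-1]); r=np.hypot(*(W-c).T); b=np.floor((a+np.pi)/(2*np.pi)*48).astype(int)
        pts=[]
        for i in range(48):
            k=b==i
            if k.sum()>8: 
                rm=(np.percentile(r[k],3)+np.percentile(r[k],97))/2; am=(i+.5)/48*2*np.pi-np.pi; pts.append(c+rm*np.array([np.cos(am),np.sin(am)]))
        c,R=circ(np.array(pts))
    a=np.degrees(np.arctan2(*(W-c).T[::-1])); r=np.hypot(*(W-c).T)
    aa=np.sort(a[(r>.060)&(r<.068)]); g=np.diff(np.r_[aa,aa[0]+360]); i=np.argsort(g)[::-1][:2]
    gaps=[(((aa[j]+g[j]/2+180)%360-180).round(2),round(2*64*np.sin(np.radians(g[j]/2)),1)) for j in i]
    return c,R,gaps,np.percentile(r,[2,98])
if __name__=="__main__":
    for n in ["top","scene"]:
        f=np.load(f"pics/{n}0.npz"); print(n,*collar(n,f))
        m=camera_model(n); P=cloud(m,f["d"]); hsv=cv2.cvtColor(f["p"],cv2.COLOR_RGB2HSV); Z=P[...,2]
        vv,uu=np.mgrid[:400,:640]; c0=(382,188) if n=="top" else (250,262)
        near=np.hypot(uu-c0[0],vv-c0[1])<42
        k=near&(abs(Z-.050)<.006)&(hsv[...,1]<90)
        h=near&(Z>.08)&(Z<.13)&(hsv[...,2]<75)
        W=P[k]; c,R=circ(W[:,:2]); print("rim-level",k.sum(),c,R,"handle n",h.sum(),P[h].mean(0) if h.any() else None, "ztop",np.percentile(Z[h],95) if h.any() else None)
        im=f["p"].copy(); im[k]=[255,0,255]; im[h]=[0,255,255]
        cv2.imwrite(f"pics/b_{n}.png",cv2.resize(im[c0[1]-40:c0[1]+40,c0[0]-40:c0[0]+40,::-1],(400,400),interpolation=cv2.INTER_NEAREST))
    cv2.imwrite('pics/b.png',np.hstack([cv2.imread('pics/b_%s.png'%n) for n in ['top','scene']]))
E
python3 meas.py
```

```text
top [0.57380691 0.18898475] 0.06402185500172142 [(np.float64(26.16), np.float64(29.2)), (np.float64(-155.14), np.float64(20.6))] [0.05804585 0.07013469]
rim-level 335 [ 0.60381377 -0.1948084 ] 0.0532449740367398 handle n 139 [ 0.60234445 -0.19537314  0.1103525 ] ztop 0.11417418907678514
scene [0.57705044 0.1885833 ] 0.06353474785453607 [(np.float64(25.96), np.float64(27.6)), (np.float64(-156.51), np.float64(17.4))] [0.0562558  0.07101772]
rim-level 482 [ 0.60398184 -0.19345192] 0.05350922116647914 handle n 214 [ 0.61042542 -0.19503895  0.10944968] ztop 0.11313573119679747
```

View pics/b.png

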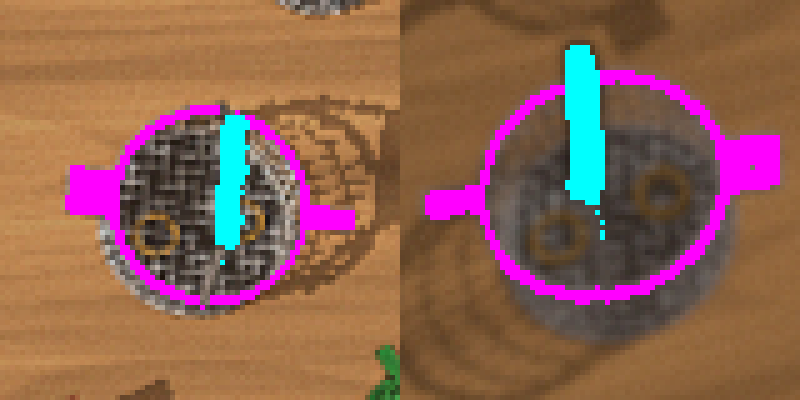

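```bash
cat > bas.py <<'E'
from h import *
def basket(n,f,c0,z=.050,rad=42,sat=90):
    m=camera_model(n); P=cloud(m,f["d"]); hsv=cv2.cvtColor(f["p"],cv2.COLOR_RGB2HSV); Z=P[...,2]
    vv,uu=np.mgrid[:400,:640]; near=np.hypot(uu-c0[0],vv-c0[1])<rad
    k=near&(abs(Z-z)<.006)&(hsv[...,1]<sat); v,u=np.nonzero(k); W=onplane(m,np.c_[u,v],z)[:,:2]
    c=np.median(W,0)
    for _ in range(10):
        r=np.hypot(*(W-c).T); s=(r>.046)&(r<.054) if _>2 else r<.06; c,R=circ(W[s])
    r=np.hypot(*(W-c).T); e=W[(r>.057)&(r<.074)]
    # two clusters
    a=np.arctan2(*(e-c).T[::-1]); _,lab,cen=cv2.kmeans(np.c_[np.cos(a),np.sin(a)].astype(np.float32),2,None,(3,50,1e-4),5,cv2.KMEANS_PP_CENTERS)
    lab=lab.ravel(); out=[]
    for i in (0,1):
        p=e[lab==i]; q=p.mean(0); d=(q-c)/np.linalg.norm(q-c); w=np.percentile((p-c)@[-d[1],d[0]],[3,97])
        out.append((len(p),np.round(q,4),round(np.degrees(np.arctan2(d[1],d[0])),2),round(1e3*np.ptp(w),1)))
    out.sort(key=lambda t:-t[0]); d=out[0][1]-out[1][1]
    return np.round(c,4),round(R,4),out,"yaw ears",np.degrees(np.arctan2(d[1],d[0])).round(2),"mid",(out[0][1]+out[1][1])/2
if __name__=="__main__":
    for n,c0 in [("top",(382,188)),("scene",(250,262))]:
        f=np.load(f"pics/{n}0.npz"); print(n,*basket(n,f,c0))
        m=camera_model(n); P=cloud(m,f["d"]); hsv=cv2.cvtColor(f["p"],cv2.COLOR_RGB2HSV); Z=P[...,2]
        vv,uu=np.mgrid[:400,:640]
        h=(np.hypot(uu-c0[0],vv-c0[1])<42)&(Z>.106)&(Z<.118)&(hsv[...,2]<75)
        q=P[h][:,:2]; (cx,cy),(w,l),ang=cv2.minAreaRect((q*1000).astype(np.float32)); print("bar",h.sum(),cx,cy,w,l,ang)
    s=read_state(); from scipy.spatial.transform import Rotation as R
    print(R.from_rotvec(s["tool_rot"]).as_matrix().round(3))
E
python3 bas.py
```

```text
top [ 0.6032 -0.1955] 0.049 [(53, array([ 0.6116, -0.1323]), np.float64(82.48), np.float64(22.6)), (30, array([ 0.595 , -0.2593]), np.float64(-97.38), np.float64(10.0))] yaw ears 82.55 mid [ 0.6033 -0.1958]
bar 126 603.17236328125 -196.80873107910156 12.339098930358887 60.65507507324219 82.09947204589844
scene [ 0.6055 -0.1947] 0.0492 [(77, array([ 0.6134, -0.1315]), np.float64(82.89), np.float64(22.4)), (39, array([ 0.5971, -0.2586]), np.float64(-97.44), np.float64(11.2))] yaw ears 82.69 mid [ 0.60525 -0.19505]
bar 185 606.053466796875 -194.57333374023438 12.569960594177246 59.418975830078125 81.11282348632812
[[-0.     0.452 -0.892]
 [ 0.001 -0.892 -0.452]
 [-1.    -0.001 -0.   ]]
```

Basket: centre (0.604,-0.195), yaw 82.6°. Ear widths measure about 22 and 10 mm, and the 12×60 mm bar agrees. Cleaner: centre (0.5755,0.189), yaw about 25°; collar radii 58/70 and the notch widths agree. I'll grasp with tool y at +82.6°, which keeps joint 6 within range at both ends. First I move above the basket, then turn.

```bash
python3 -m inch '[{"translation":[0,-14,-28],"turn":[0,0,0]},{"translation":[0,-14,-28],"turn":[0,0,0]},{"translation":[0,-14,-28],"turn":[0,0,0]},{"translation":[0,-14,-28],"turn":[0,0,0]},{"translation":[0,-14,-28],"turn":[0,0,0]},{"translation":[0,-14,-28],"turn":[0,0,0]},{"translation":[0,-14,-28],"turn":[0,0,0]},{"translation":[0,-14,-28],"turn":[0,0,0]}]'
python3 -m inch '[{"translation":[0,-14,-28],"turn":[0,0,0]},{"translation":[0,-14,-28],"turn":[0,0,0]},{"translation":[0,-14,-28],"turn":[0,0,0]},{"translation":[0,-14,-28],"turn":[0,0,0]},{"translation":[0,-14,-28],"turn":[0,0,0]},{"translation":[0,-14,-28],"turn":[0,0,0]},{"translation":[0,-14,-28],"turn":[0,0,0]},{"translation":[0,-14,-28],"turn":[0,0,0]}]'
python3 -m inch '[{"translation":[0,0,0],"turn":[-7,0,0]},{"translation":[0,0,0],"turn":[-7,0,0]},{"translation":[0,0,0],"turn":[-7,0,0]},{"translation":[0,0,0],"turn":[-7,0,0]},{"translation":[0,0,0],"turn":[-7,0,0]},{"translation":[0,0,0],"turn":[-7,0,0]},{"translation":[0,0,0],"turn":[-7,0,0]},{"translation":[0,0,0],"turn":[-7,0,0]}]'
python3 -m inch '[{"translation":[0,0,0],"turn":[-7,0,0]},{"translation":[0,0,0],"turn":[-7,0,0]},{"translation":[0,0,0],"turn":[-7,0,0]},{"translation":[0,0,0],"turn":[-7,0,0]},{"translation":[0,0,0],"turn":[-7,0,0]},{"translation":[0,0,0],"turn":[-7,0,0]},{"translation":[0,0,0],"turn":[-7,0,0]},{"translation":[0,0,0],"turn":[-7,0,0]}]'
cat > st.py <<'E'
import sys
from h import *
from scipy.spatial.transform import Rotation as R
def go(tx,ty,tz,yaw,pr=True):
    s=read_state(); M=R.from_rotvec(s["tool_rot"]).as_matrix(); y=np.degrees(np.arctan2(M[1,1],M[0,1]))
    d=M.T@(np.array([tx,ty,tz])-s["tcp_pos"])
    print("t",round(s["time"],2),"tcp",s["tcp_pos"].round(4),"yaw",y.round(2),"tilt",M[2].round(4),"q",s["joint_pos"].round(2),"F",s["ft_force"].round(1),"w",round(s["grip_width"]*1e3,1))
    print("to go, tool mm",(d*1e3).round(1),"turn x deg",round(-((yaw-y+180)%360-180),2))
if __name__=="__main__": go(*map(float,sys.argv[1:5]))
E
python3 st.py .604 -.1953 .103 82.6
```

```text
time: 0.77
tcp_pos: [0.4548, -0.3996, 0.2354]
tool_rot: [1.96, 0.468, -1.961]
ft_force: [0.6, -0.6, -0.1]
grip_width: 0.0932
time: 1.43
tcp_pos: [0.6041, -0.1985, 0.2354]
tool_rot: [1.96, 0.468, -1.961]
ft_force: [-0.2, -0.3, 0.7]
grip_width: 0.093
time: 2.1
tcp_pos: [0.6033, -0.1999, 0.2352]
tool_rot: [1.296, 1.151, -1.296]
ft_force: [0.6, -0.6, -1.0]
grip_width: 0.0927
time: 2.77
tcp_pos: [0.6033, -0.1999, 0.2353]
tool_rot: [0.557, 1.499, -0.557]
ft_force: [-1.0, 0.4, -0.9]
grip_width: 0.0931
t 2.77 tcp [ 0.6033 -0.1999  0.2353] yaw 49.2 tilt [-1.e+00 -2.e-04 -6.e-04] q [-0.36  0.03  1.53  0.    1.58 -1.22] F [-1.   0.4 -0.9] w 93.1
to go, tool mm [132.3   4.   -2.4] turn x deg -33.4
```

```bash
python3 -m inch '[{"translation":[0,0,0],"turn":[-6.7,0,0]},{"translation":[0,0,0],"turn":[-6.7,0,0]},{"translation":[0,0,0],"turn":[-6.7,0,0]},{"translation":[0,0,0],"turn":[-6.7,0,0]},{"translation":[0,0,0],"turn":[-6.6,0,0]},{"translation":[20,1.6,0],"turn":[0,0,0]},{"translation":[20,1.6,0],"turn":[0,0,0]},{"translation":[20,1.5,0],"turn":[0,0,0]}]' 60
python3 st.py .604 -.1953 .103 82.6
python3 - <<'E'
from h import *
p,d=camera("scene"); np.savez("pics/scene1.npz",p=p,d=d)
cv2.imwrite("pics/s1.png",cv2.resize(p[180:310,180:340,::-1],(640,520),interpolation=cv2.INTER_CUBIC))
E
```

```text
time: 3.43
tcp_pos: [0.604, -0.1952, 0.1747]
tool_rot: [0.106, 1.568, -0.106]
ft_force: [0.3, 0.5, -1.2]
grip_width: 0.0605
t 3.43 tcp [ 0.604  -0.1952  0.1747] yaw 82.26 tilt [-1.e+00 -0.e+00  1.e-04] q [-0.35  0.05  1.61  0.    1.48 -1.79] F [ 0.3  0.5 -1.2] w 60.5
to go, tool mm [71.7 -0.1  0. ] turn x deg -0.34
```

View pics/s1.png

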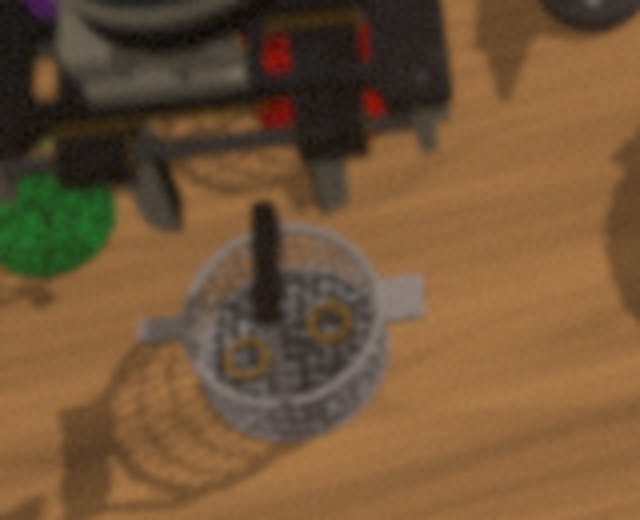

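The fingers straddle the bar at (265,260) in the crop, with the basket undisturbed. I'll descend and close.

```bash
python3 -m inch '[{"translation":[12,0,0],"turn":[-0.3,0,0]},{"translation":[12,0,0],"turn":[0,0,0]},{"translation":[12,0,0],"turn":[0,0,0]},{"translation":[12,0,0],"turn":[0,0,0]},{"translation":[12,0,0],"turn":[0,0,0]},{"translation":[11.5,0,0],"turn":[0,0,0]},{"translation":[0,0,0],"turn":[0,0,0]},{"translation":[0,0,0],"turn":[0,0,0]}]'
python3 -m inch '[{"translation":[0,0,0],"turn":[0,0,0]},{"translation":[0,0,0],"turn":[0,0,0]},{"translation":[0,0,0],"turn":[0,0,0]},{"translation":[0,0,0],"turn":[0,0,0]},{"translation":[0,0,0],"turn":[0,0,0]},{"translation":[0,0,0],"turn":[0,0,0]},{"translation":[0,0,0],"turn":[0,0,0]},{"translation":[0,0,0],"turn":[0,0,0]}]' 0 25
python3 st.py .604 -.1953 .103 82.6
```

```text
time: 4.15
tcp_pos: [0.6039, -0.1952, 0.1035]
tool_rot: [0.102, 1.569, -0.102]
ft_force: [0.1, -0.5, 1.1]
grip_width: 0.06
time: 4.82
tcp_pos: [0.6041, -0.1954, 0.1042]
tool_rot: [0.102, 1.568, -0.102]
ft_force: [0.4, -1.4, -2.1]
grip_width: 0.0113
t 4.82 tcp [ 0.6041 -0.1954  0.1042] yaw 82.56 tilt [-1.e+00 -2.e-04  1.e-04] q [-0.35  0.09  1.68 -0.    1.37 -1.79] F [ 0.4 -1.4 -2.1] w 11.3
to go, tool mm [ 1.2  0.1 -0.1] turn x deg -0.04
```

Gripped: opening 11.3 mm against a 12 mm bar. Lifting gently.

```bash
python3 -m inch '[{"translation":[-3,0,0],"turn":[0,0,0]},{"translation":[-6,0,0],"turn":[0,0,0]},{"translation":[-10,0,0],"turn":[0,0,0]},{"translation":[-12,0,0],"turn":[0,0,0]},{"translation":[-12,0,0],"turn":[0,0,0]},{"translation":[-12,0,0],"turn":[0,0,0]},{"translation":[-12,0,0],"turn":[0,0,0]},{"translation":[-12,0,0],"turn":[0,0,0]}]'
python3 -m inch '[{"translation":[-12,0,0],"turn":[0,0,0]},{"translation":[-12,0,0],"turn":[0,0,0]},{"translation":[-12,0,0],"turn":[0,0,0]},{"translation":[-12,0,0],"turn":[0,0,0]},{"translation":[-12,0,0],"turn":[0,0,0]},{"translation":[-10,0,0],"turn":[0,0,0]},{"translation":[-6,0,0],"turn":[0,0,0]},{"translation":[-3,0,0],"turn":[0,0,0]}]'
python3 st.py .5755 .1888 .262 25
python3 - <<'E'
from h import *
for n in ["top","scene"]:
    p,d=camera(n); np.savez(f"pics/{n}2.npz",p=p,d=d)
    b=(330,130,430,230) if n=="top" else (190,120,350,280)
    cv2.imwrite(f"pics/l_{n}.png",cv2.resize(p[b[1]:b[3],b[0]:b[2],::-1],(400,400),interpolation=cv2.INTER_CUBIC))
cv2.imwrite('pics/l.png',np.hstack([cv2.imread('pics/l_%s.png'%n) for n in ['top','scene']]))
E
```

```text
time: 5.48
tcp_pos: [0.6041, -0.1953, 0.1849]
tool_rot: [0.102, 1.568, -0.102]
ft_force: [-0.1, -0.5, -1.5]
grip_width: 0.0116
time: 6.15
tcp_pos: [0.6042, -0.1954, 0.2633]
tool_rot: [0.102, 1.567, -0.102]
ft_force: [0.2, -0.3, -1.4]
grip_width: 0.0117
t 6.15 tcp [ 0.6042 -0.1954  0.2633] yaw 82.56 tilt [-1.e+00 -2.e-04  9.e-04] q [-0.35  0.02  1.5  -0.    1.62 -1.79] F [ 0.2 -0.3 -1.4] w 11.7
to go, tool mm [  1.2 377.2 -78.3] turn x deg 57.56
```

View pics/l.png

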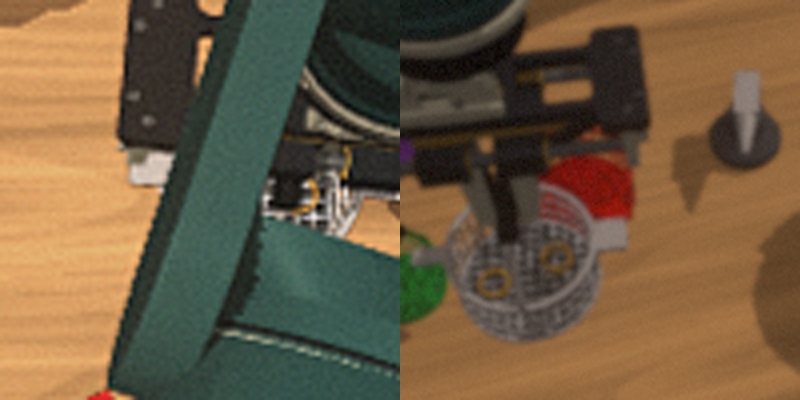

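Both rings, at right-half crop (493,283) and (557,255), are in the lifted basket. Its underside is at about 160 mm, so it clears everything. Carrying it to the cleaner.

```bash
python3 -m inch '[{"translation":[0,5,-1],"turn":[0,0,0]},{"translation":[0,10,-2],"turn":[0,0,0]},{"translation":[0,15,-3],"turn":[0,0,0]},{"translation":[0,17.6,-3.7],"turn":[0,0,0]},{"translation":[0,17.6,-3.7],"turn":[0,0,0]},{"translation":[0,17.6,-3.7],"turn":[0,0,0]},{"translation":[0,17.6,-3.7],"turn":[0,0,0]},{"translation":[0,17.6,-3.7],"turn":[0,0,0]}]'
python3 -m inch '[{"translation":[0,17.6,-3.7],"turn":[0,0,0]},{"translation":[0,17.6,-3.7],"turn":[0,0,0]},{"translation":[0,17.6,-3.7],"turn":[0,0,0]},{"translation":[0,17.6,-3.7],"turn":[0,0,0]},{"translation":[0,17.6,-3.7],"turn":[0,0,0]},{"translation":[0,17.6,-3.7],"turn":[0,0,0]},{"translation":[0,17.6,-3.7],"turn":[0,0,0]},{"translation":[0,17.6,-3.7],"turn":[0,0,0]}]'
python3 -m inch '[{"translation":[0,17.6,-3.7],"turn":[0,0,0]},{"translation":[0,17.6,-3.7],"turn":[0,0,0]},{"translation":[0,17.6,-3.7],"turn":[0,0,0]},{"translation":[0,17.6,-3.7],"turn":[0,0,0]},{"translation":[0,17.6,-3.7],"turn":[0,0,0]},{"translation":[0,15,-3],"turn":[0,0,0]},{"translation":[0,10,-2],"turn":[0,0,0]},{"translation":[0,5,-1],"turn":[0,0,0]}]'
python3 -m inch '[{"translation":[0,0,0],"turn":[3,0,0]},{"translation":[0,0,0],"turn":[5.8,0,0]},{"translation":[0,0,0],"turn":[5.8,0,0]},{"translation":[0,0,0],"turn":[5.8,0,0]},{"translation":[0,0,0],"turn":[5.8,0,0]},{"translation":[0,0,0],"turn":[5.8,0,0]},{"translation":[0,0,0],"turn":[5.8,0,0]},{"translation":[0,0,0],"turn":[5.8,0,0]}]'
python3 -m inch '[{"translation":[0,0,0],"turn":[5.8,0,0]},{"translation":[0,0,0],"turn":[5,0,0]},{"translation":[0,0,0],"turn":[3,0,0]},{"translation":[0,0,0],"turn":[0,0,0]},{"translation":[0,0,0],"turn":[0,0,0]},{"translation":[0,0,0],"turn":[0,0,0]},{"translation":[0,0,0],"turn":[0,0,0]},{"translation":[0,0,0],"turn":[0,0,0]}]'
python3 st.py .5755 .1888 .262 25
python3 - <<'E'
from h import *
for n in ["top","scene"]:
    p,d=camera(n); np.savez(f"pics/{n}3.npz",p=p,d=d)
    b=(160,100,300,240) if n=="top" else (340,100,500,260)
    cv2.imwrite(f"pics/l_{n}.png",cv2.resize(p[b[1]:b[3],b[0]:b[2],::-1],(400,400),interpolation=cv2.INTER_CUBIC))
cv2.imwrite('pics/m.png',np.hstack([cv2.imread('pics/l_%s.png'%n) for n in ['top','scene']]))
E
```

```text
time: 6.92
tcp_pos: [0.5945, -0.0728, 0.2619]
tool_rot: [0.102, 1.569, -0.101]
ft_force: [0.1, 0.1, -1.6]
grip_width: 0.0118
time: 7.58
tcp_pos: [0.5831, 0.0705, 0.2619]
tool_rot: [0.102, 1.569, -0.101]
ft_force: [-0.4, 0.2, -1.6]
grip_width: 0.0121
time: 8.25
tcp_pos: [0.5741, 0.1904, 0.2619]
tool_rot: [0.101, 1.569, -0.101]
ft_force: [0.4, 0.4, -2.2]
grip_width: 0.0118
time: 8.92
tcp_pos: [0.5747, 0.1884, 0.262]
tool_rot: [0.699, 1.455, -0.7]
ft_force: [0.1, 0.1, -2.0]
grip_width: 0.0119
time: 9.58
tcp_pos: [0.5749, 0.1885, 0.2621]
tool_rot: [0.879, 1.386, -0.879]
ft_force: [0.4, -0.3, -1.9]
grip_width: 0.0116
t 9.58 tcp [0.5749 0.1885 0.2621] yaw 25.21 tilt [-1.e+00 -1.e-04  0.e+00] q [ 0.27 -0.04  1.56 -0.    1.62 -0.17] F [ 0.4 -0.3 -1.9] w 11.6
to go, tool mm [0.1 0.7 0. ] turn x deg 0.21
```

View pics/m.png

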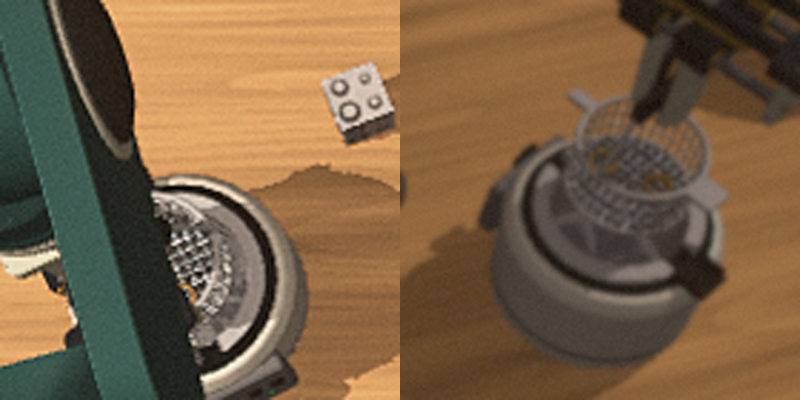

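```bash
cat > s3.py <<'E'
from h import *
from bas import basket
import sys
k,z,c0u,c0v=sys.argv[1],float(sys.argv[2]),float(sys.argv[3]),float(sys.argv[4])
f=np.load(f"pics/scene{k}.npz"); print(*basket("scene",f,(c0u,c0v),z=z,rad=40,sat=80))
m=camera_model("scene"); P=cloud(m,f["d"]); hsv=cv2.cvtColor(f["p"],cv2.COLOR_RGB2HSV); vv,uu=np.mgrid[:400,:640]
q=(np.hypot(uu-c0u,vv-c0v)<40)&(abs(P[...,2]-z)<.006)&(hsv[...,1]<80); print(q.sum(),"zmed",np.median(P[...,2][q]))
im=f["p"].copy(); im[q]=[255,0,255]; c0v=int(c0v);c0u=int(c0u)
cv2.imwrite(f"pics/e{k}.png",cv2.resize(im[c0v-45:c0v+45,c0u-45:c0u+45,::-1],(450,450),interpolation=cv2.INTER_NEAREST))
E
python3 s3.py 3 .208 600 155 2>/dev/null || python3 s3.py 3 .208 440 155; python3 s3.py 3 .208 600 155
```

```text
[0.577  0.1881] 0.049 [(89, array([0.6349, 0.2143]), np.float64(24.39), np.float64(24.4)), (37, array([0.5181, 0.1619]), np.float64(-156.1), np.float64(11.4))] yaw ears 24.16 mid [0.5765 0.1881]
489 zmed 0.20658028137616502Traceback (most recent call last):
  File "s3.py", line 5, in <module>
    f=np.load(f"pics/scene{k}.npz"); print(*basket("scene",f,(c0u,c0v),z=z,rad=40,sat=80))
                                            ~~~~~~^^^^^^^^^^^^^^^^^^^^^^^^^^^^^^^^^^^^^^^
  File "bas.py", line 5, in basket
    k=near&(abs(Z-z)<.006)&(hsv[...,1]<sat); v,u=np.nonzero(k); W=onplane(m,np.c_[u,v],z)[:,:2]
                                                                  ~~~~~~~^^^^^^^^^^^^^^^^
  File "h.py", line 7, in onplane
    n=cv2.undistortPoints(uv,np.array(m["intrinsics"],float),dist(m)).reshape(-1,2)
      ~~~~~~~~~~~~~~~~~~~^^^^^^^^^^^^^^^^^^^^^^^^^^^^^^^^^^^^^^^^^^^^
cv2.error: OpenCV(4.12.0) /io/opencv/modules/calib3d/src/undistort.dispatch.cpp:347: error: (-215:Assertion failed) CV_IS_MAT(_src) && CV_IS_MAT(_dst) && (_src->rows == 1 || _src->cols == 1) && (_dst->rows == 1 || _dst->cols == 1) && _src->cols + _src->rows - 1 == _dst->rows + _dst->cols - 1 && (CV_MAT_TYPE(_src->type) == CV_32FC2 || CV_MAT_TYPE(_src->type) == CV_64FC2) && (CV_MAT_TYPE(_dst->type) == CV_32FC2 || CV_MAT_TYPE(_dst->type) == CV_64FC2) in function 'cvUndistortPointsInternal'
```

```bash
python3 - <<'E'
from h import *
from meas import collar
from scipy.ndimage import map_coordinates
for n in ["top","scene"]:
    f=np.load(f"pics/{n}0.npz"); c,R,_,_=collar(n,f); m=camera_model(n); g=cv2.cvtColor(f["p"],cv2.COLOR_RGB2GRAY).astype(float)
    E=np.array(m["extrinsics"]); K=np.array(m["intrinsics"],float)
    def proj(X):
        q=(X-E[:3,3])@E[:3,:3]; q=q*[1,-1,-1]; return cv2.projectPoints(q,np.zeros(3),np.zeros(3),K,dist(m))[0].reshape(-1,2)
    th=np.radians(25); ex=np.array([np.cos(th),np.sin(th)]); ey=np.array([-ex[1],ex[0]])
    for s,name in [(1,"broad"),(-1,"narrow")]:
        for r in (.060,.062,.064,.066,.068):
            a=np.arange(-.026,.0261,.0005)  # arc lateral at constant radius
            xy=c+s*np.sqrt(r**2-a**2)[:,None]*ex+a[:,None]*ey
            uv=proj(np.c_[xy,np.full(len(a),.128)]); I=map_coordinates(g,[uv[:,1],uv[:,0]],order=1)
            hi=np.percentile(I,85); lo=I[(abs(a)<.006)].mean(); t=(hi+lo)/2
            b=I<t; k=np.nonzero(b)[0]; mid=len(a)//2
            L=mid
            while L>0 and b[L]: L-=1
            H=mid
            while H<len(a)-1 and b[H]: H+=1
            print(n,name,r,"edges mm",(a[L]*1e3).round(1),(a[H]*1e3).round(1),"mid",((a[L]+a[H])*500).round(2),"lo/hi",lo.round(),hi.round())
E
```

```text
top broad 0.06 edges mm -13.5 15.0 mid 0.75 lo/hi 30.0 158.0
top broad 0.062 edges mm -14.0 15.5 mid 0.75 lo/hi 33.0 163.0
top broad 0.064 edges mm -14.0 16.0 mid 1.0 lo/hi 34.0 159.0
top broad 0.066 edges mm -14.0 16.0 mid 1.0 lo/hi 35.0 160.0
top broad 0.068 edges mm -14.0 17.0 mid 1.5 lo/hi 33.0 167.0
top narrow 0.06 edges mm -10.5 10.0 mid -0.25 lo/hi 45.0 163.0
top narrow 0.062 edges mm -9.5 9.5 mid 0.0 lo/hi 26.0 158.0
top narrow 0.064 edges mm -10.0 10.0 mid 0.0 lo/hi 28.0 158.0
top narrow 0.066 edges mm -10.0 10.0 mid 0.0 lo/hi 27.0 162.0
top narrow 0.068 edges mm -10.0 10.0 mid 0.0 lo/hi 30.0 161.0
scene broad 0.06 edges mm -11.0 15.5 mid 2.25 lo/hi 34.0 116.0
scene broad 0.062 edges mm -11.0 15.5 mid 2.25 lo/hi 30.0 119.0
scene broad 0.064 edges mm -11.5 16.0 mid 2.25 lo/hi 28.0 118.0
scene broad 0.066 edges mm -12.0 16.0 mid 2.0 lo/hi 30.0 116.0
scene broad 0.068 edges mm -13.0 17.5 mid 2.25 lo/hi 31.0 105.0
scene narrow 0.06 edges mm -8.0 10.0 mid 1.0 lo/hi 39.0 106.0
scene narrow 0.062 edges mm -8.0 10.5 mid 1.25 lo/hi 39.0 111.0
scene narrow 0.064 edges mm -8.0 10.5 mid 1.25 lo/hi 42.0 114.0
scene narrow 0.066 edges mm -7.5 11.0 mid 1.75 lo/hi 41.0 113.0
scene narrow 0.068 edges mm -7.5 11.0 mid 1.75 lo/hi 38.0 107.0
```

Refined notch axis: yaw about 25.3°, centre about (0.575,0.1896). The basket needs about +0.5 mm in tool y and -1 mm in tool z. I'll lower until the ears are just above the collar, then look.

```bash
python3 -m inch '[{"translation":[3,0.5,-1],"turn":[0,0,0]},{"translation":[6,0,0],"turn":[0,0,0]},{"translation":[8,0,0],"turn":[0,0,0]},{"translation":[8,0,0],"turn":[0,0,0]},{"translation":[8,0,0],"turn":[0,0,0]},{"translation":[8,0,0],"turn":[0,0,0]},{"translation":[8,0,0],"turn":[0,0,0]},{"translation":[6,0,0],"turn":[0,0,0]}]'
python3 -m inch '[{"translation":[5,0,0],"turn":[0,0,0]},{"translation":[4,0,0],"turn":[0,0,0]},{"translation":[3,0,0],"turn":[0,0,0]},{"translation":[2,0,0],"turn":[0,0,0]},{"translation":[0,0,0],"turn":[0,0,0]},{"translation":[0,0,0],"turn":[0,0,0]},{"translation":[0,0,0],"turn":[0,0,0]},{"translation":[0,0,0],"turn":[0,0,0]}]'
python3 st.py .575 .1896 .179 25.3
python3 - <<'E'
from h import *
for n in ["top","scene"]:
    p,d=camera(n); np.savez(f"pics/{n}4.npz",p=p,d=d)
    b=(160,130,280,250) if n=="top" else (370,140,480,250)
    cv2.imwrite(f"pics/l_{n}.png",cv2.resize(p[b[1]:b[3],b[0]:b[2],::-1],(400,400),interpolation=cv2.INTER_CUBIC))
cv2.imwrite('pics/n.png',np.hstack([cv2.imread('pics/l_%s.png'%n) for n in ['top','scene']]))
E
python3 s3.py 4 .138 425 185
```

```text
time: 10.35
tcp_pos: [0.5748, 0.1896, 0.2058]
tool_rot: [0.88, 1.386, -0.881]
ft_force: [-0.3, 0.3, -1.9]
grip_width: 0.0119
time: 11.02
tcp_pos: [0.575, 0.1897, 0.1935]
tool_rot: [0.88, 1.385, -0.88]
ft_force: [-0.4, 1.1, -1.8]
grip_width: 0.0119
t 11.02 tcp [0.575  0.1897 0.1935] yaw 25.16 tilt [-1.e+00  4.e-04  1.e-04] q [ 0.28 -0.02  1.65 -0.    1.51 -0.16] F [-0.4  1.1 -1.8] w 11.9
to go, tool mm [14.5 -0.1  0. ] turn x deg -0.14
[0.5762 0.1902] 0.0491 [(84, array([0.6343, 0.2168]), np.float64(24.64), np.float64(24.6)), (40, array([0.5174, 0.163 ]), np.float64(-155.23), np.float64(13.1))] yaw ears 24.71 mid [0.57585 0.1899 ]
452 zmed 0.1379048237914423
```

View pics/n.png

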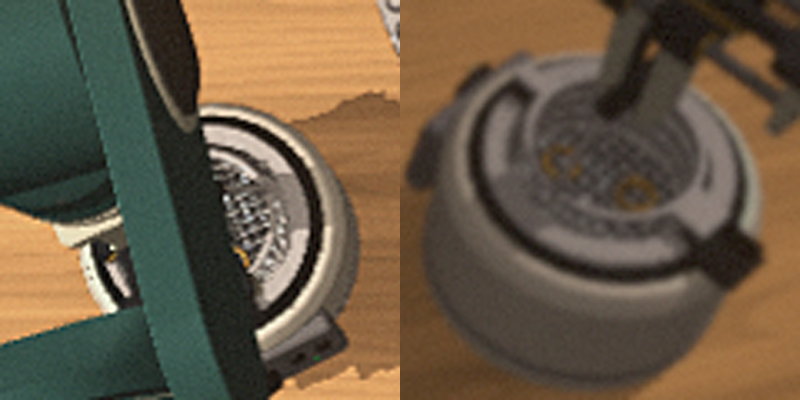

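```bash
python3 - <<'E'
from h import *
p=np.load("pics/scene4.npz")["p"][:,:,::-1]
p=cv2.convertScaleAbs(p,alpha=1.6)
a=cv2.resize(p[150:190,385:425],(400,400),interpolation=cv2.INTER_CUBIC); b=cv2.resize(p[185:225,435:475],(400,400),interpolation=cv2.INTER_CUBIC)
cv2.imwrite("pics/z4.png",np.hstack([a,b]))
E
```

```text
(no output)
```

View pics/z4.png

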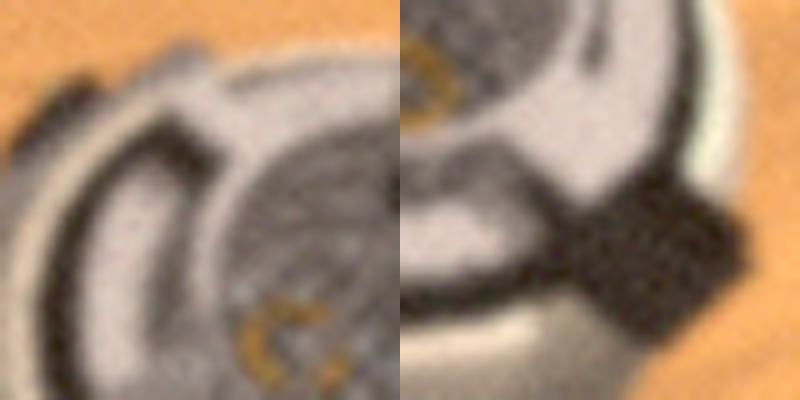

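The ears hang over the notches: narrow at left crop (205,110), broad at right crop (600,170), with matching gaps on each side. I'll lower slowly and watch the force.

```bash
python3 -m inch '[{"translation":[1.5,0,0],"turn":[-0.3,0,0]},{"translation":[1.5,0,0],"turn":[0,0,0]},{"translation":[1.5,0,0],"turn":[0,0,0]},{"translation":[1.5,0,0],"turn":[0,0,0]},{"translation":[1.5,0,0],"turn":[0,0,0]},{"translation":[1,0,0],"turn":[0,0,0]},{"translation":[1,0,0],"turn":[0,0,0]},{"translation":[0,0,0],"turn":[0,0,0]}]'
python3 st.py .575 .1896 .179 25.3
```

```text
time: 11.78
tcp_pos: [0.5749, 0.1896, 0.1834]
tool_rot: [0.876, 1.387, -0.876]
ft_force: [0.1, 0.3, -2.0]
grip_width: 0.0122
t 11.78 tcp [0.5749 0.1896 0.1834] yaw 25.46 tilt [-1.e+00 -2.e-04 -1.e-04] q [ 0.28 -0.02  1.66  0.    1.49 -0.17] F [ 0.1  0.3 -2. ] w 12.2
to go, tool mm [4.4 0.1 0.1] turn x deg 0.16
```

No contact with the ears about 3.5 mm into the notches. Continuing.

```bash
python3 -m inch '[{"translation":[0.5,0,0],"turn":[0,0,0]},{"translation":[0.5,0,0],"turn":[0,0,0]},{"translation":[0.5,0,0],"turn":[0,0,0]},{"translation":[0.5,0,0],"turn":[0,0,0]},{"translation":[0.5,0,0],"turn":[0,0,0]},{"translation":[0.5,0,0],"turn":[0,0,0]},{"translation":[0.5,0,0],"turn":[0,0,0]},{"translation":[0,0,0],"turn":[0,0,0]}]'
python3 st.py .575 .1896 .179 25.3
python3 -m inch '[{"translation":[0.3,0,0],"turn":[0,0,0]},{"translation":[0.3,0,0],"turn":[0,0,0]},{"translation":[0.3,0,0],"turn":[0,0,0]},{"translation":[0,0,0],"turn":[0,0,0]},{"translation":[0,0,0],"turn":[0,0,0]},{"translation":[0,0,0],"turn":[0,0,0]},{"translation":[0,0,0],"turn":[0,0,0]},{"translation":[0,0,0],"turn":[0,0,0]}]'
python3 st.py .575 .1896 .179 25.3
```

```text
time: 12.45
tcp_pos: [0.5749, 0.1896, 0.1801]
tool_rot: [0.876, 1.387, -0.876]
ft_force: [0.1, -0.3, -2.4]
grip_width: 0.0119
t 12.45 tcp [0.5749 0.1896 0.1801] yaw 25.46 tilt [-1.e+00 -1.e-04 -0.e+00] q [ 0.28 -0.01  1.67  0.    1.49 -0.17] F [ 0.1 -0.3 -2.4] w 11.9
to go, tool mm [1.1 0.1 0.1] turn x deg 0.16
time: 13.12
tcp_pos: [0.5749, 0.1896, 0.1793]
tool_rot: [0.876, 1.387, -0.876]
ft_force: [0.9, -0.5, -2.0]
grip_width: 0.012
t 13.12 tcp [0.5749 0.1896 0.1793] yaw 25.46 tilt [-1. -0. -0.] q [ 0.28 -0.01  1.67  0.    1.49 -0.17] F [ 0.9 -0.5 -2. ] w 12.0
to go, tool mm [0.3 0.  0.1] turn x deg 0.16
```

Still no contact, so I'll step down in small rows until the force reverses.

```bash
python3 -m inch '[{"translation":[0.2,0,0],"turn":[0,0,0]},{"translation":[0.2,0,0],"turn":[0,0,0]},{"translation":[0.1,0,0],"turn":[0,0,0]},{"translation":[0,0,0],"turn":[0,0,0]},{"translation":[0,0,0],"turn":[0,0,0]},{"translation":[0,0,0],"turn":[0,0,0]},{"translation":[0,0,0],"turn":[0,0,0]},{"translation":[0,0,0],"turn":[0,0,0]}]'
python3 -m inch '[{"translation":[0.2,0,0],"turn":[0,0,0]},{"translation":[0.2,0,0],"turn":[0,0,0]},{"translation":[0.1,0,0],"turn":[0,0,0]},{"translation":[0,0,0],"turn":[0,0,0]},{"translation":[0,0,0],"turn":[0,0,0]},{"translation":[0,0,0],"turn":[0,0,0]},{"translation":[0,0,0],"turn":[0,0,0]},{"translation":[0,0,0],"turn":[0,0,0]}]'
python3 st.py .575 .1896 .179 25.3
```

```text
time: 13.78
tcp_pos: [0.5749, 0.1896, 0.1788]
tool_rot: [0.876, 1.387, -0.876]
ft_force: [-1.1, -0.5, 0.3]
grip_width: 0.0117
time: 14.45
tcp_pos: [0.575, 0.1896, 0.1786]
tool_rot: [0.876, 1.387, -0.876]
ft_force: [-3.4, -1.0, 5.2]
grip_width: 0.0117
t 14.45 tcp [0.575  0.1896 0.1786] yaw 25.46 tilt [-1.e+00  2.e-04  1.e-04] q [ 0.28 -0.01  1.67 -0.    1.49 -0.17] F [-3.4 -1.   5.2] w 11.7
to go, tool mm [-0.4  0.   0. ] turn x deg 0.16
```

Contact at TCP z = 0.1788, where the notch floors should give about 0.179. I'll check the picture before letting go.

```bash
python3 - <<'E'
from h import *
p,d=camera("scene"); np.savez("pics/scene5.npz",p=p,d=d)
p=cv2.convertScaleAbs(p[:,:,::-1],alpha=1.6)
a=cv2.resize(p[150:240,375:475],(440,396),interpolation=cv2.INTER_CUBIC)
b=cv2.resize(p[150:190,385:425],(198,198),interpolation=cv2.INTER_CUBIC); c=cv2.resize(p[185:225,435:475],(198,198),interpolation=cv2.INTER_CUBIC)
cv2.imwrite("pics/z5.png",np.hstack([a,np.vstack([b,c])]))
m=camera_model("scene"); P=cloud(m,d)
th=np.radians(25.3); e=np.array([np.cos(th),np.sin(th)]); c=np.array([.5766,.1897])
q=(P[...,:2]-c); ax=q@e; lat=q@[-e[1],e[0]]
for s,w,nm in [(1,.008,"broad"),(-1,.004,"narrow")]:
    k=(s*ax>.058)&(s*ax<.068)&(abs(lat)<w); print(nm,k.sum(),"z",np.nanmedian(P[...,2][k]).round(4))
k=(abs(np.hypot(ax,lat)-.064)<.004)&(abs(lat)>.02); print("collar z",np.nanmedian(P[...,2][k]))
E
```

```text
broad 58 z 0.1254
narrow 51 z 0.1198
collar z 0.4626612813130536
```

View pics/z5.png

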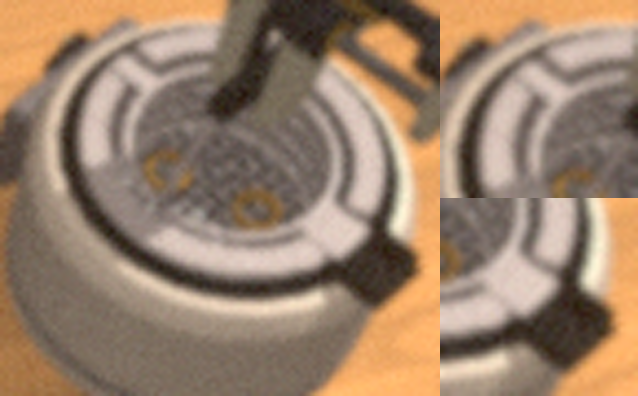

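```bash
python3 - <<'E'
from h import *
d=np.load("pics/scene5.npz")["d"]; m=camera_model("scene"); P=cloud(m,d)
th=np.radians(25.3); e=np.array([np.cos(th),np.sin(th)]); c=np.array([.5766,.1897])
q=(P[...,:2]-c); ax=q@e; lat=q@[-e[1],e[0]]
for s,w in [(1,.009),(-1,.004)]:
  for r0 in (.054,.058,.062,.066,.070):
    k=(s*ax>r0)&(s*ax<r0+.004)&(abs(lat)<w)&(P[...,2]>.02)&(P[...,2]<.16); z=np.sort(P[...,2][k]); print(s,r0,k.sum(),(z*1e3).round(0).astype(int).tolist())
E
```

```text
1 0.054 12 [122, 122, 122, 123, 123, 123, 123, 123, 124, 124, 125, 125]
1 0.058 15 [121, 122, 122, 123, 123, 123, 123, 123, 124, 124, 124, 125, 125, 125, 125]
1 0.062 12 [122, 123, 123, 124, 124, 124, 124, 124, 125, 125, 125, 126]
1 0.066 18 [122, 122, 123, 123, 123, 123, 123, 124, 124, 124, 125, 125, 125, 125, 125, 125, 126, 126]
1 0.07 19 [117, 118, 118, 118, 118, 118, 119, 119, 119, 119, 119, 120, 120, 123, 123, 124, 125, 125, 126]
-1 0.054 7 [120, 121, 122, 124, 124, 124, 124]
-1 0.058 32 [57, 58, 64, 64, 67, 68, 70, 72, 75, 75, 81, 82, 86, 91, 92, 95, 96, 96, 101, 102, 106, 108, 108, 111, 117, 120, 123, 124, 124, 125, 125, 125]
-1 0.062 5 [123, 123, 123, 124, 124]
-1 0.066 4 [122, 122, 123, 123]
-1 0.07 6 [119, 120, 122, 122, 124, 124]
```

Both ear tops read about 124 mm (seated value 125; collar 128), and both rings are visible. I'll let go and then back off straight up.

```bash
python3 -m inch '[{"translation":[-0.4,0,0],"turn":[0,0,0]},{"translation":[0,0,0],"turn":[0,0,0]},{"translation":[0,0,0],"turn":[0,0,0]},{"translation":[0,0,0],"turn":[0,0,0]},{"translation":[0,0,0],"turn":[0,0,0]},{"translation":[0,0,0],"turn":[0,0,0]},{"translation":[0,0,0],"turn":[0,0,0]},{"translation":[0,0,0],"turn":[0,0,0]}]' 50
python3 -m inch '[{"translation":[-2,0,0],"turn":[0,0,0]},{"translation":[-4,0,0],"turn":[0,0,0]},{"translation":[-6,0,0],"turn":[0,0,0]},{"translation":[-8,0,0],"turn":[0,0,0]},{"translation":[-10,0,0],"turn":[0,0,0]},{"translation":[-15,0,0],"turn":[0,0,0]},{"translation":[-15,0,0],"turn":[0,0,0]},{"translation":[-15,0,0],"turn":[0,0,0]}]'
python3 -m inch '[{"translation":[-20,0,0],"turn":[0,0,0]},{"translation":[-15,0,0],"turn":[0,0,0]},{"translation":[-5,0,-20],"turn":[0,0,0]},{"translation":[0,0,-20],"turn":[0,0,0]},{"translation":[0,-20,0],"turn":[0,0,0]},{"translation":[0,-30,0],"turn":[0,0,0]},{"translation":[0,-30,0],"turn":[0,0,0]},{"translation":[0,-30,0],"turn":[0,0,0]}]'
python3 st.py .575 .1896 .179 25.3
python3 - <<'E'
from h import *
for n in ["top","scene"]:
    p,d=camera(n); np.savez(f"pics/{n}6.npz",p=p,d=d)
    b=(170,130,290,250) if n=="top" else (370,140,480,250)
    cv2.imwrite(f"pics/l_{n}.png",cv2.resize(p[b[1]:b[3],b[0]:b[2],::-1],(400,400),interpolation=cv2.INTER_CUBIC))
cv2.imwrite('pics/o.png',np.hstack([cv2.imread('pics/l_%s.png'%n) for n in ['top','scene']]))
cv2.imwrite('pics/scene6.png',np.load("pics/scene6.npz")["p"][:,:,::-1])
m=camera_model("scene"); P=cloud(m,np.load("pics/scene6.npz")["d"])
th=np.radians(25.3); e=np.array([np.cos(th),np.sin(th)]); c=np.array([.5766,.1897])
q=(P[...,:2]-c); ax=q@e; lat=q@[-e[1],e[0]]
for s,w in [(1,.009),(-1,.004)]:
    k=(s*ax>.062)&(s*ax<.069)&(abs(lat)<w)&(P[...,2]>.1)&(P[...,2]<.16); print(s,k.sum(),np.percentile(P[...,2][k],[10,50,90]).round(4))
E
```

```text
time: 15.17
tcp_pos: [0.5749, 0.1897, 0.1786]
tool_rot: [0.876, 1.387, -0.876]
ft_force: [0.8, 0.8, -0.3]
grip_width: 0.0496
time: 15.83
tcp_pos: [0.575, 0.1897, 0.2559]
tool_rot: [0.877, 1.387, -0.875]
ft_force: [0.4, 0.3, 0.3]
grip_width: 0.0501
time: 16.5
tcp_pos: [0.4573, 0.1781, 0.2944]
tool_rot: [0.876, 1.387, -0.876]
ft_force: [0.2, -0.2, 0.3]
grip_width: 0.0502
t 16.5 tcp [0.4573 0.1781 0.2944] yaw 25.48 tilt [-1.e+00  2.e-04  0.e+00] q [ 0.32 -0.3   1.74  0.    1.71 -0.13] F [ 0.2 -0.2  0.3] w 50.2
to go, tool mm [115.4 111.1  40.3] turn x deg 0.18
1 26 [0.1225 0.1238 0.1251]
-1 8 [0.1223 0.1234 0.125 ]
```

View pics/o.png

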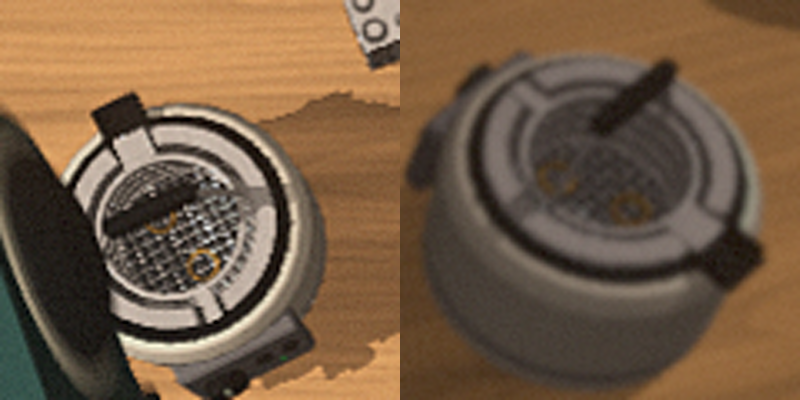

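View pics/scene6.png

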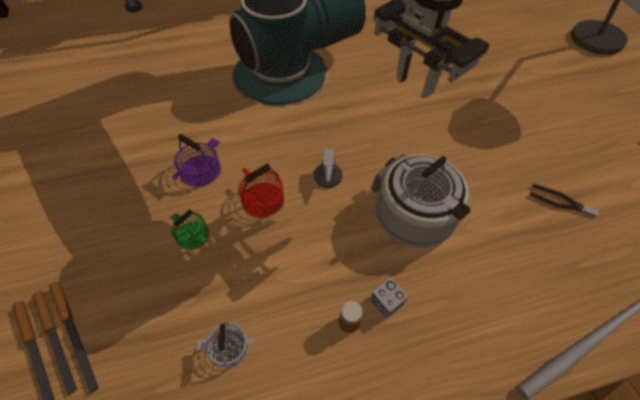

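Both ears sit level in their notches: broad at the lip (top crop 135,155), narrow at the panel (210,300). Both rings are in the basket, the arm is clear and the bystanders haven't moved. Handing in.

```bash
python3 -c "
from cell import *
print(job_done())"
```

```text
the job is handed in; nothing more can be done
None
```

The basket is seated in the cleaner with both ears down in their notches, both rings still in it, and the arm clear. I handed the job in at about 16.6 s of the 38 s limit.

- **What I did:** I took the larger steel basket by its grip bar, lifted it about 160 mm and carried it over the tank. There I turned it about 57° so the broad ear matched the broad notch. I lowered it in small steps until it touched, with about 5 N of contact force, then let go and backed the arm away.
- **Seating:** Contact came at a tool height of 178.8 mm, against about 179 mm expected. After release both ear tops read about 123–124 mm. Seated they should be at 125 mm, and that camera reads 1–2 mm low.
- **Rings and bystanders:** Both rings are visible in the basket in both views. By eye, the other things on the bench look unmoved in the last scene picture.
- **Checks that disagreed:**
  - The two cameras differed by about 3 mm on the cleaner's position.
  - They differed by about 1° on its angle until I refined the notch edges.
  - One ear-height reading for the narrow notch first gave 119.8 mm, because tank-wall pixels were mixed in. Filtered, it was about 123 mm.
  - A collar-height reading was spoiled the same way and I did not use it.

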